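Check the firmness of a shoe sole with a plunger gauge

TASK

First lift the loose black heel block off the white sole and leave it lying in the blue tray. Then take the yellow gauge out of its wooden holder by its black handle and press it on the red spot that the block was hiding, held square to the sloping sole and gently, so that its brass plunger is pushed about half-way in and never hard onto its stop. Finish while still holding it there, without disturbing the shoe last, the jar or the spool.

Things in the scene. Friction and masses are not known exactly. Their poses are not given: they have to be found in the camera images.
- rest: fixed wooden desk-like rest, 140 x 240 mm on the table, that carries the sole on a sloping board; origin at the centre of its underside on the table, z up, y along the sole. The slope rises towards +x of the rest. A brass bar lies along the low edge of the board, 9 mm lower than the sole's top face. The rest does not move when pushed
- sole: white rubber shoe sole with a blue edge, fixed on the rest: 269 mm long (y), 68 to 80 mm wide (x), 12 mm thick, flat. Origin at the middle of its top face, 75 mm above the table; z is the normal of the top face, leaning 0.26 rad (15 degrees) from vertical towards -x of the rest (low side); x points up the slope, y along the sole
- mark: round red spot, 18 mm across, flat on the sole's top face on its long centre line, up to 50 mm either way from the middle; hidden under the heel block at the start. Origin at its centre on the surface; same axes as the sole (z is the normal of the face)
- heel: loose D-shaped block of black rubber (a shoe heel), 44 mm wide (x), 56 mm long (y), 24 mm high, about 90 g; origin at the centre of its underside, z up through it. From y = -28 to +6 mm its sides are straight and parallel, 44 mm apart; beyond that it is round (radius 22 mm). At the start it lies flat on the sole over the red spot, its length along the sole
- tray: blue open tray, 150 x 150 x 30 mm, walls and floor 5 mm thick, fixed on the table; origin at the centre of its underside
- holder: dark wooden block, 85 x 85 x 45 mm, fixed on the table, with a round hole 35 mm wide and 40 mm deep in its top in which the gauge stands; origin at the centre of its underside. Holder and tray may stand either way round, left or right
- gauge: loose yellow gauge, about 230 g, standing upright in the holder. Along its z axis, from its origin at the centre of the underside of its steel foot: foot 28 mm across from 0 to 20 mm; yellow housing 36 (x) x 56 (y) mm from 20 to 68 mm, with a white dial on its -x side; square black handle 24 x 24 mm (flats across x and y) from 68 to 128 mm, topped by a 3 mm grey cap. In the holder the housing rests on the holder's top, the origin 25 mm above the table
- plunger_tip (a point): the end face of the brass plunger (9 mm across) that sticks 12 mm out of the gauge's foot along its -z when free
- plunger (a joint): how far the plunger is pushed in, in m: 0 free, 0.012 hard on its stop. Its spring gives 0.5 N per mm (3 N half-way in)
- last: bystander: wooden shoe last (foot form) lying beyond the sole, 190 mm long
- jar: bystander: jar 60 mm wide, 80 mm high, with a red cap
- spool: bystander: blue spool 44 mm wide, 50 mm high
Mind the look-alikes: they are no part of the job. What is shaped like the part that bears heel but orange is not meant.

How it is judged:
By the outcome, as a careful person would: the job done as asked, in the order asked, and still so for the second after the job is handed in, while the arm keeps its last pose, push and grip.
It also fails if it takes over 50 s, if anything falls off the work surface, if the arm or the gripper's body presses on something with over 40 N, if the wrist force passes 120 N, or if a joint passes its speed limit or range.

ROBOT

A 7-joint arm with a two-finger parallel gripper is mounted at the origin on the work surface. World frame = base frame: x ahead of the robot, y to its left, z up, the work surface at z = 0. Lengths are in mm, angles in degrees, forces in N, time in s.
With the tool pointing down it reaches from about 425 to 950 mm from the base axis. Payload 16.7 kg.
Tool frame: the origin (TCP) lies at the very end of the fingers, on their centre line; the grasp point (between the pads) lies 19 mm behind it (manip.pinch_z is the distance from the TCP to the grasp point, in mm); z points along the fingers, y is the line along which they close (so a half turn about z gives the same grasp; the last joint's range is limited). The gripper opens to 94 mm and grips with 3 to 60 N. Pads are 16 mm wide; open, the fingers measure 119 mm over their backs; the gripper's body (75 mm by 177 mm) begins 78 mm behind the grasp point.
Start: joints at [-76.175, 24.414, 4.234, 92.017, -1.954, 63.644, -3.845], TCP at [257.127, 624.067, 205.467] pointing down, gripper open.
Joint ranges: [-163.25, 163.25], [-28.42, 122.38], [-70.27, 78.77], [12.13, 141.07], [-58.53, 238.53], [9.26, 117.41], [-156.51, 156.51]. Speed limits (degrees/s): [108.29, 108.29, 136.94, 136.94, 172.46, 172.46, 172.46].

INTERFACE

Orientations are given as [roll, pitch, yaw] about the fixed x, y, z axes, in that order (R = Rz(yaw) Ry(pitch) Rx(roll)).
In Python, from station import manip gives the robot as it stands. The module is installed in compiled form; this text tells all that it offers.
- The arm moves only by the shell command python3 -m pendant 'ROWS' [FORCE]. ROWS is JSON, a list that holds one entry, the list of rows, each a list of 7 numbers: the shift along the tool's x, y, z in units of 0.5 m (1.0 is 0.5 m), then the turn, a rotation vector about the tool's x, y, z in units of 90 degrees (1.0 is 90 degrees), then the gripper command: -1 is shut, 1 is fully open, values between are in proportion. In form: [[[dx, dy, dz, rx, ry, rz, grip], ...]]. A call has 1 to 20 rows; each row is the pose to reach, as a shift and turn from the pose commanded when the call began, along the tool's axes at that moment; what a row does not reach only later rows make up. A row lasts 1/12 s, in which the tool goes at most 41.7 mm and 7.16 degrees, less where a joint would pass 70% of its speed; a pose out of reach is approached as far as the arm can. A call with a number of a shift or a turn outside -1 to 1 is refused whole. A call with a gripper value outside its range is refused whole. The fingers move at their own pace and stop on an object; FORCE is the grip in N (left out, the last holds). Time passes only in rows, so rows that repeat a pose let the fingers close. It gives the time, the measured TCP pose, the force, the opening and the grip force at its end, in the units of the state.
- manip.observe(): the state, without advancing time (a new reading comes with each control period).
- manip.read_camera(name): name is "side" or "top" or "wrist"; returns the picture (480x640x3 uint8, blue, green, red); there is no depth.
- manip.get_calibration(name): a dict with "K" (3x3 intrinsics, pixels), "k1" (the pictures are not rectified: a ray, as slopes to the right and down, at radius r is drawn at 1 + k1 r^2 times it, then the intrinsics apply), "rvec" (rotation vector, rad) and "tvec" (3), from world to camera coordinates, as OpenCV has them. Camera axes: x right, y down, z forward; pixel columns grow to the right and rows downward; lengths in mm; the calibration is good to about 2 mm. A picture is of the moment at which its call begins: read the wrist's pose just before it. get_calibration takes no time and is no camera call; for the wrist camera it gives the pose at the moment of the call.
- manip.sign_off(): hands the job in; it is judged then, once.
The state is a dict: "time": time; "q": joint angles; "qd": joint speeds; "joint_torque": joint torques, N m; "position": TCP position; "tcp_rot": TCP orientation; "ft_force": force on the tool from outside, world axes, zero at the start; "moment": the same for the moment, N m; "opening": finger opening in mm; "gripper_force": force on a finger pad.
Only numpy, scipy, OpenCV 4.12 (cv2) and the standard library are available. Lean on these libraries where they do the work, as an engineer would, in place of code of your own. Each camera call takes 0.05 s, during which the arm holds its last target. There are 200 camera calls.

## Working session

There is one attempt and no reset: what is moved stays moved. The work goes in short steps, Python scripts to look and compute and a shell command to move; the robot and the scene stay as the last step left them, time stands still between calls to the robot, and variables do not carry over. Pictures are saved under pics/ and viewed, at most 10 in all, crops included, and the job is handed in when it is done.

```bash
mkdir -p pics
cat > h.py <<'E'
import numpy as np, cv2
from scipy.spatial.transform import Rotation as R
from station import manip
def cal(n):
    c=manip.get_calibration(n); K=np.array(c["K"],float); Rm=cv2.Rodrigues(np.array(c["rvec"],float))[0]
    return K,float(c["k1"]),Rm,np.array(c["tvec"],float).ravel()
def ray(c,uv):
    K,k1,Rm,t=c; s=np.array([(uv[0]-K[0,2])/K[0,0],(uv[1]-K[1,2])/K[1,1]]); u=s.copy()
    for _ in range(20): u=s/(1+k1*(u@u))
    return -Rm.T@t, Rm.T@np.array([u[0],u[1],1])
def onz(c,uv,z):
    o,d=ray(c,uv); return o+d*(z-o[2])/d[2]
def onplane(c,uv,p,n):
    o,d=ray(c,uv); return o+d*((p-o)@n)/(d@n)
def proj(c,P):
    K,k1,Rm,t=c; p=Rm@np.asarray(P,float)+t; u=p[:2]/p[2]; u=u*(1+k1*(u@u)); return np.array([K[0,0]*u[0]+K[0,2],K[1,1]*u[1]+K[1,2]])
E
python3 - <<'E'
from h import *
s=manip.observe(); print(s)
for n in ("top","side"):
    cv2.imwrite(f"pics/{n}0.png",manip.read_camera(n)); print(n,-cal(n)[2].T@cal(n)[3],cal(n)[0][0,0],cal(n)[1])
E
```

```text
{'time': 0.0, 'q': array([-76.17664274,  24.44809606,   4.23085032,  92.05111706,
        -1.95176559,  63.64321911,  -3.84503015]), 'qd': array([ 0.04650231, -0.00127316,  0.07735223, -0.11879927, -0.03530091,
       -0.08456705,  0.10830377]), 'joint_torque': array([-3.99725104e-04, -9.35802269e+01,  3.66639063e+00, -4.54202914e+01,
       -4.88969637e-02,  2.00408336e-02,  1.86656321e-04]), 'position': array([256.97487482, 623.71079106, 204.80212881]), 'tcp_rot': array([-1.79929994e+02,  6.66534347e-03,  1.57609999e+02]), 'ft_force': array([-0.50205332, -0.21695513, -0.00822743]), 'moment': array([ 0.01869181, -0.05034333,  0.00832946]), 'gripper_force': 0.0, 'opening': 93.58268857729115}
top [ 513.27070422   10.8882901  1110.30876799] 490.45890730800807 -0.008661091564128504
side [ 532.43523263 -910.29899535  763.20307474] 614.3405554844496 -0.11561596206106846
```

View pics/top0.png

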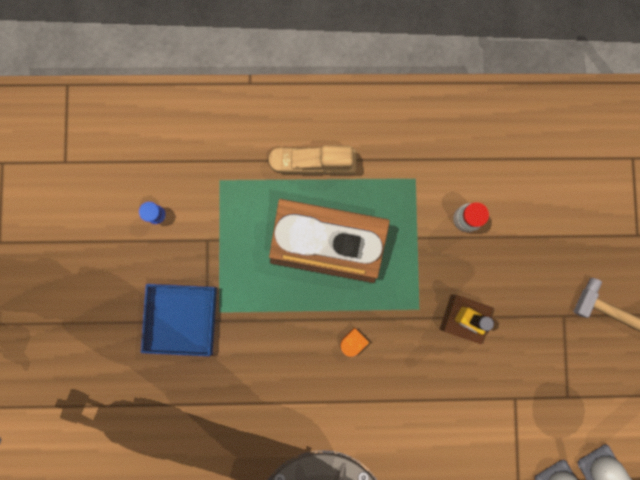

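View pics/side0.png

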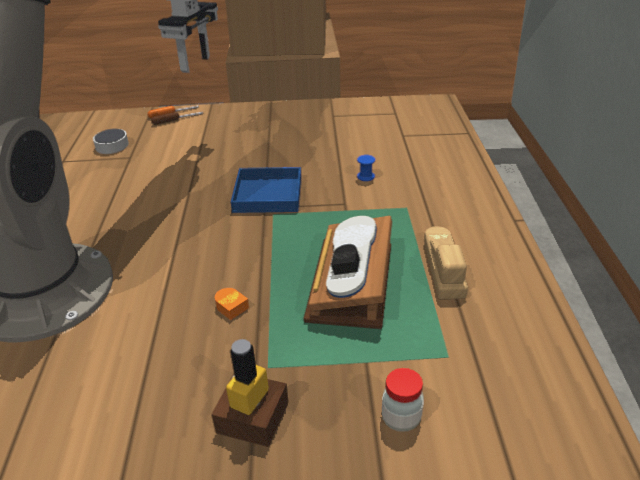

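Top view: heel candidates are the black D-block on the sole (348,245), which I choose, the orange look-alike on the table (354,343), and the black gauge handle (480,322). The tray is at (180,320), on the left. The holder and gauge are at (470,320), on the right. The last is at (312,158), the jar at (473,216) and the spool at (152,212).

```bash
cat >> h.py <<'E'
def row(p,Rt):
    s=manip.observe(); R0=R.from_euler("xyz",s["tcp_rot"],degrees=True)
    d=R0.inv().apply(np.asarray(p)-s["position"])/500; r=(R0.inv()*Rt).as_rotvec()/(np.pi/2)
    return np.round(np.r_[d,r],4), "rows>=",np.ceil(max(np.linalg.norm(d)*500/41.7,np.linalg.norm(r)*90/7.16))
def frame(yaw):  # sole axes as columns, yaw rad
    ex=np.array([np.cos(yaw),np.sin(yaw),0]);ey=np.array([-ex[1],ex[0],0]);a=.2618
    return np.c_[ex*np.cos(a)+np.array([0,0,np.sin(a)]),ey,-ex*np.sin(a)+np.array([0,0,np.cos(a)])]
E
python3 - <<'E'
from h import *
im=cv2.imread("pics/top0.png"); c=cal("top"); hsv=cv2.cvtColor(im,cv2.COLOR_BGR2HSV)
def big(m,roi):
    k=np.zeros_like(m);x0,y0,x1,y1=roi;k[y0:y1,x0:x1]=m[y0:y1,x0:x1]
    return max(cv2.findContours(k,cv2.RETR_EXTERNAL,cv2.CHAIN_APPROX_NONE)[0],key=cv2.contourArea)
def rect(ct,f): return cv2.minAreaRect(np.array([f(p[0]) for p in ct],np.float32))
white=cv2.inRange(hsv,(0,0,140),(179,60,255)); black=cv2.inRange(hsv,(0,0,0),(179,255,50))
wc=big(white|black,(268,195,392,285)); bc=big(black,(325,225,370,262))
yaw=-.18
cen=onz(c,(328,240),75)
for _ in range(4):
    F=frame(yaw); pl=lambda q:(F.T@(onplane(c,q,cen,F[:,2])-cen))[:2]
    (x,y),(w,h),a=rect(wc,pl); cen=cen+F@[x,y,0]; cen=cen+ (75-cen[2])*np.array([0,0,1])
    a=a if w<h else a-90; a=(a+90)%180-90; yaw+=np.radians(a)
print("sole",cen,"size",w,h,"yaw",np.degrees(yaw))
F=frame(yaw); n=F[:,2]
r=rect(bc,lambda q:(F.T@(onplane(c,q,cen+24*n,n)-cen))[:2]); print("heel top in sole",r)
tray=big(cv2.inRange(hsv,(100,120,30),(130,255,255)),(130,275,225,365)); r=rect(tray,lambda q:onz(c,q,30)[:2]); print("tray",r)
hold=big(cv2.inRange(hsv,(0,60,0),(20,255,90)),(430,285,500,350)); print("holder",rect(hold,lambda q:onz(c,q,45)[:2]))
yel=big(cv2.inRange(hsv,(20,130,120),(35,255,255)),(440,290,500,345)); print("yel",rect(yel,lambda q:onz(c,q,93)[:2]))
print("cap",onz(c,(487,324),156)[:2])
s=cal("side"); si=cv2.imread("pics/side0.png"); print("cap side",onz(s,(242,346),156)[:2], "gauge base proj check")
im2=cv2.resize(im[285:350,430:510],None,fx=7,fy=7,interpolation=cv2.INTER_CUBIC); cv2.imwrite("pics/g.png",im2)
a=cv2.resize(im[195:285,265:395],None,fx=6,fy=6); b=cv2.resize(si[335:445,205:300],None,fx=4,fy=4);
cv2.imwrite("pics/crop.png",a)
E
```

```text
sole [602.99864797 -20.54608496  75.        ] size 82.63761901855469 229.95947265625 yaw -12.072505234703211
heel top in sole ((-11.702315330505371, -59.696712493896484), (0.0, 0.0), 0.0)
tray ((437.91656494140625, 305.8173522949219), (148.8224639892578, 145.61790466308594), 86.52698516845703)
holder ((451.73883056640625, -288.6818542480469), (57.28516387939453, 92.2939224243164), 30.8228816986084)
yel ((431.8241882324219, -318.41973876953125), (65.215087890625, 34.87289047241211), 59.418277740478516)
cap [ 427.98788315 -324.66941108]
cap side [ 431.29692668 -324.72271382] gauge base proj check
```

View pics/crop.png

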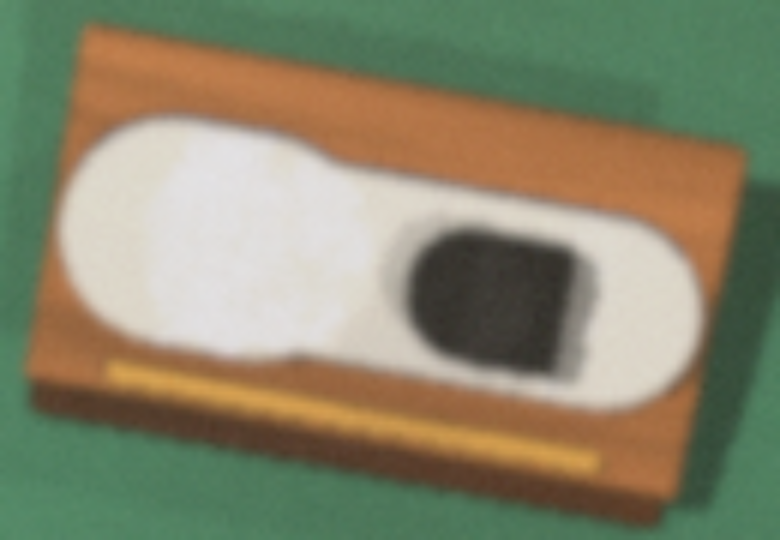

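The crop confirms the black D-block on the white sole: round end at (332,243) in the full picture, flat end at (360,246). My white mask lost the cream areas of the sole, so I'll fix it and then go above the heel.

Run:
```python
from h import *
im=cv2.imread("pics/top0.png"); c=cal("top"); hsv=cv2.cvtColor(im,cv2.COLOR_BGR2HSV)
m=cv2.inRange(hsv,(0,0,150),(179,75,255)); k=np.zeros_like(m);k[200:285,268:392]=m[200:285,268:392]
ct=np.vstack(cv2.findContours(k,cv2.RETR_EXTERNAL,cv2.CHAIN_APPROX_NONE)[0])
cen=onz(c,(328,240),75); yaw=-.17
for _ in range(6):
    F=frame(yaw); P=np.array([(F.T@(onplane(c,q[0],cen,F[:,2])-cen))[:2] for q in ct],np.float32)
    (x,y),(w,h),a=cv2.minAreaRect(P); 
    if w>h: a-=90; w,h=h,w
    a=(a+90)%180-90; yaw+=np.radians(a); cen=cen+F@[x,y,0]; cen[2]=75
print("sole",cen,w,h,np.degrees(yaw))
F=frame(yaw);n=F[:,2]
b=[onplane(c,(283,257),cen-9*n,n),onplane(c,(364.5,272),cen-9*n,n)];d=b[0]-b[1]; print("bar yaw",np.degrees(np.arctan2(-d[0],d[1])))
hp=onplane(c,(346.2,245.3),cen+24*n,n)-24*n; print("heel",hp,F.T@(hp-cen))
s=cal("side"); print("heel top in side",proj(s,hp+24*n))
Rt=R.from_matrix(np.c_[F[:,1],F[:,0],-n]); print(Rt.as_euler("xyz",degrees=True))
print(row(hp+130*n,Rt))
```

```text
sole [603.38199898 -19.71018838  75.        ] 83.89948272705078 230.8404541015625 -12.072290879040402
bar yaw -11.233828477684211
heel [595.49790667 -58.33907192  75.09896245] [ 3.82360673e-01 -3.94235101e+01 -8.28642710e-14]
heel top in side [344.37921479 252.86615662]
[164.99996492   0.          77.92770912]
(array([-1.0794, -1.0154,  0.0096, -0.1394, -0.1153,  0.88  ]), 'rows>=', np.float64(18.0))
```

```bash
python3 -m pendant '[[[-0.97,-0.92,0.01,-0.139,-0.115,0.88,1],[-0.97,-0.92,0.01,-0.139,-0.115,0.88,1],[-0.97,-0.92,0.01,-0.139,-0.115,0.88,1],[-0.97,-0.92,0.01,-0.139,-0.115,0.88,1],[-0.97,-0.92,0.01,-0.139,-0.115,0.88,1],[-0.97,-0.92,0.01,-0.139,-0.115,0.88,1],[-0.97,-0.92,0.01,-0.139,-0.115,0.88,1],[-0.97,-0.92,0.01,-0.139,-0.115,0.88,1],[-0.97,-0.92,0.01,-0.139,-0.115,0.88,1],[-0.97,-0.92,0.01,-0.139,-0.115,0.88,1],[-0.97,-0.92,0.01,-0.139,-0.115,0.88,1],[-0.97,-0.92,0.01,-0.139,-0.115,0.88,1],[-0.97,-0.92,0.01,-0.139,-0.115,0.88,1],[-0.97,-0.92,0.01,-0.139,-0.115,0.88,1],[-0.97,-0.92,0.01,-0.139,-0.115,0.88,1],[-0.97,-0.92,0.01,-0.139,-0.115,0.88,1],[-0.97,-0.92,0.01,-0.139,-0.115,0.88,1],[-0.97,-0.92,0.01,-0.139,-0.115,0.88,1],[-0.97,-0.92,0.01,-0.139,-0.115,0.88,1],[-0.97,-0.92,0.01,-0.139,-0.115,0.88,1]]]' 20
python3 - <<'E'
from h import *
Rt=R.from_euler("xyz",[165,0,78.5],degrees=True); n=-Rt.as_matrix()[:,2]
print(row(np.array([595.5,-58.3,75.1])+130*n,Rt))
E
```

```text
time: 1.77
position: [529.9, 15.1, 200.3]
tcp_rot: [165.1, -0.1, 78.0]
ft_force: [-0.5, 0.2, 0.1]
opening: 94.0
gripper_force: 0.0
(array([-0.1169,  0.0887,  0.0227, -0.0007,  0.0008, -0.0055]), 'rows>=', np.float64(2.0))
```

```bash
python3 -m pendant '[[[-0.117,0.089,0.023,0,0,-0.005,1],[-0.117,0.089,0.023,0,0,-0.005,0.6],[-0.117,0.089,0.023,0,0,-0.005,0.6],[-0.117,0.089,0.023,0,0,-0.005,0.6],[-0.117,0.089,0.023,0,0,-0.005,0.6],[-0.117,0.089,0.023,0,0,-0.005,0.6]]]'
python3 - <<'E'
from h import *
im=manip.read_camera("wrist"); cv2.imwrite("pics/w1.png",im); c=cal("wrist"); np.savez("w1.npz",K=c[0],k=c[1],R=c[2],t=c[3])
s=manip.observe();print(s["position"],s["tcp_rot"],s["opening"])
E
```

```text
time: 2.27
position: [562.6, -51.1, 200.6]
tcp_rot: [165.1, 0.0, 78.5]
ft_force: [-0.3, 0.9, -0.5]
opening: 75.0
gripper_force: 0.0
[562.6562052  -51.16517109 200.65022875] [1.65065474e+02 3.15616953e-02 7.84947300e+01] 75.20617040401444
```

View pics/w1.png

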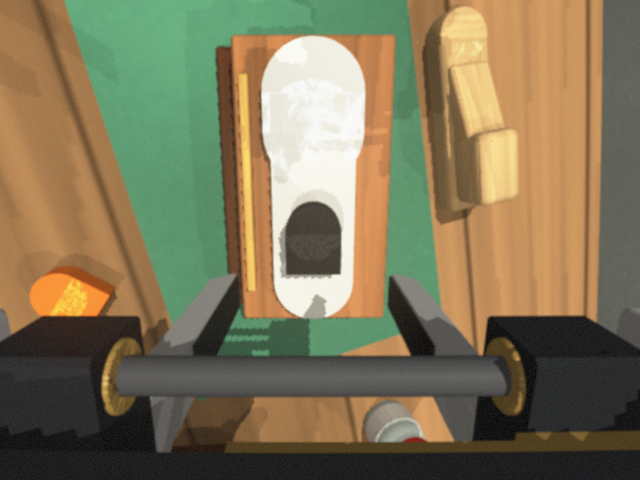

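Wrist view: the black heel's top face spans columns 286–341 and rows 202–273, with its flat end towards the bottom. The board's midline runs vertically at column 314, so the yaw is right.

Run:
```python
from h import *
z=np.load("w1.npz"); c=(z["K"],float(z["k"]),z["R"],z["t"])
Rt=R.from_euler("xyz",[165,0,78.5],degrees=True); n=-Rt.as_matrix()[:,2]; F=frame(np.radians(-11.5))
cen=np.array([603.4,-19.7,75]); f=lambda q,h:F.T@(onplane(c,q,cen+h*n,n)-cen)
L,Rr,T,B=f((286,255),24),f((341,255),24),f((313,202),24),f((314,273),24)
print(L,Rr,T,B,"sizes",Rr[0]-L[0],T[1]-B[1])
for q in [(313,36),(313,318),(261,110),(366,110),(271,200),(355,200)]: print(f(q,0).round(1))
hc=cen+F@[(L[0]+Rr[0])/2,(T[1]+B[1])/2,0]; print("heel",hc)
g=hc-F[:,1]*6
print("tcp at 4mm above sole, 8mm toward flat end:"); print(row(g+4*n,Rt))
```

```text
[-21.68390399 -48.91931555  24.00001327] [ 21.44038871 -48.8936603   23.99998687] [-0.51790822 -7.24968371 24.00000032] [  0.28320815 -63.71796184  23.99999983] sizes 43.12429269978415 56.46827812993444
[ -0.6 114.2   0. ]
[  -0.5 -113.5    0. ]
[-41.1  61.5   0. ]
[40.7 61.5 -0. ]
[-35.   -8.7   0. ]
[33.9 -8.7 -0. ]
heel [596.21041575 -54.44802712  74.96848673]
tcp at 4mm above sole, 8mm toward flat end:
(array([-0.0049,  0.    ,  0.2522, -0.0007,  0.0004,  0.    ]), 'rows>=', np.float64(4.0))
```

```bash
python3 -m pendant '[[[-0.005,0,0.08,0,0,0,0.4],[-0.005,0,0.16,0,0,0,0.4],[-0.005,0,0.2,0,0,0,0.4],[-0.005,0,0.23,0,0,0,0.4],[-0.005,0,0.245,0,0,0,0.4],[-0.005,0,0.251,0,0,0,0.4],[-0.005,0,0.251,0,0,0,0.4],[-0.005,0,0.251,0,0,0,-1],[-0.005,0,0.251,0,0,0,-1],[-0.005,0,0.251,0,0,0,-1],[-0.005,0,0.251,0,0,0,-1],[-0.005,0,0.251,0,0,0,-1],[-0.005,0,0.251,0,0,0,-1]]]' 20
```

```text
time: 3.4
position: [594.5, -61.6, 80.3]
tcp_rot: [165.0, 0.0, 78.4]
ft_force: [-5.2, 2.3, 10.7]
opening: 43.6
gripper_force: 20.0
```

```bash
python3 -m pendant '[[[0,0,-0.04,0,0,0,-1],[0,0,-0.1,0,0,0,-1],[0,0,-0.18,0,0,0,-1],[0,0,-0.25,0,0,0,-1],[0,0,-0.25,0,0,0,-1]]]'
python3 - <<'E'
from h import *
print(row([438,306,200],R.from_euler("xyz",[180,0,87],degrees=True)))
E
```

```text
time: 3.82
position: [564.0, -55.3, 205.8]
tcp_rot: [164.7, -0.2, 78.3]
ft_force: [2.3, 0.9, 0.0]
opening: 43.8
gripper_force: 20.0
(array([ 0.6567, -0.3826, -0.09  ,  0.1696,  0.0105, -0.096 ]), 'rows>=', np.float64(10.0))
```

```bash
python3 -m pendant '[[[0.657,-0.383,-0.09,0.17,0.01,-0.096,-1],[0.657,-0.383,-0.09,0.17,0.01,-0.096,-1],[0.657,-0.383,-0.09,0.17,0.01,-0.096,-1],[0.657,-0.383,-0.09,0.17,0.01,-0.096,-1],[0.657,-0.383,-0.09,0.17,0.01,-0.096,-1],[0.657,-0.383,-0.09,0.17,0.01,-0.096,-1],[0.657,-0.383,-0.09,0.17,0.01,-0.096,-1],[0.657,-0.383,-0.09,0.17,0.01,-0.096,-1],[0.657,-0.383,-0.09,0.17,0.01,-0.096,-1],[0.657,-0.383,-0.09,0.17,0.01,-0.096,-1],[0.657,-0.383,-0.09,0.17,0.01,-0.096,-1],[0.657,-0.383,-0.09,0.17,0.01,-0.096,-1],[0.657,-0.383,-0.09,0.17,0.01,-0.096,-1]]]'
python3 - <<'E'
from h import *
print(row([438,306,11],R.from_euler("xyz",[180,0,87],degrees=True)))
c=cal("top"); im=manip.read_camera("top"); hsv=cv2.cvtColor(im,cv2.COLOR_BGR2HSV)
m=cv2.inRange(hsv,(0,120,90),(9,255,255))|cv2.inRange(hsv,(172,120,90),(179,255,255)); m[:,:268]=0;m[:,392:]=0;m[:200]=0;m[285:]=0
ct=max(cv2.findContours(m,0,1)[0],key=cv2.contourArea); (u,v),r=cv2.minEnclosingCircle(ct)
F=frame(np.radians(-11.5));cen=np.array([603.4,-19.7,75]); print((u,v),r,cv2.contourArea(ct)); p=onplane(c,(u,v),cen,F[:,2]); print(p,F.T@(p-cen))
cv2.imwrite("pics/t2.png",im)
E
```

```text
time: 4.9
position: [436.7, 305.0, 194.0]
tcp_rot: [-179.6, 0.3, 87.0]
ft_force: [0.1, -0.9, -1.2]
opening: 43.7
gripper_force: 20.0
(array([ 0.0039,  0.005 ,  0.3659, -0.0044,  0.003 , -0.0006]), 'rows>=', np.float64(5.0))
(347.0, 243.5) 3.3542017936706543 27.0
[594.98309969 -60.37188002  74.96268535] [-1.44172420e-01 -4.15334400e+01 -6.09234885e-14]
```

```bash
python3 -m pendant '[[[0.004,0.005,0.08,0,0,0,-1],[0.004,0.005,0.16,0,0,0,-1],[0.004,0.005,0.24,0,0,0,-1],[0.004,0.005,0.3,0,0,0,-1],[0.004,0.005,0.34,0,0,0,-1],[0.004,0.005,0.36,0,0,0,-1],[0.004,0.005,0.366,0,0,0,-1],[0.004,0.005,0.366,0,0,0,-1]]]'
```

```text
time: 5.62
position: [438.0, 306.2, 11.2]
tcp_rot: [-179.6, 0.3, 86.9]
ft_force: [0.1, 0.5, -1.4]
opening: 44.0
gripper_force: 20.0
```

```bash
python3 -m pendant '[[[0,0,0,0,0,0,0.5],[0,0,0,0,0,0,0.5],[0,0,0,0,0,0,0.5],[0,0,0,0,0,0,0.5],[0,0,-0.06,0,0,0,0.5],[0,0,-0.14,0,0,0,0.5],[0,0,-0.22,0,0,0,0.5],[0,0,-0.3,0,0,0,0.5],[0,0,-0.38,0,0,0,0.5],[0,0,-0.44,0,0,0,0.5],[0,0,-0.44,0,0,0,0.5]]]'
python3 - <<'E'
from h import *
cv2.imwrite("pics/s3.png",manip.read_camera("side")[60:300,160:480])
print(row([428,-325,255],R.from_euler("xyz",[180,0,59.4],degrees=True)))
print(row([470,0,255],R.from_euler("xyz",[180,0,75],degrees=True)))
E
```

```text
time: 6.53
position: [441.4, 309.5, 237.1]
tcp_rot: [-179.9, -0.2, 87.0]
ft_force: [0.0, 0.5, 0.0]
opening: 70.4
gripper_force: 0.0
(array([-1.268e+00,  4.070e-02, -4.240e-02, -2.500e-03,  2.000e-04,
        3.071e-01]), 'rows>=', np.float64(16.0))
(array([-6.145e-01,  9.100e-02, -4.220e-02, -2.500e-03, -2.000e-04,
        1.338e-01]), 'rows>=', np.float64(8.0))
```

View pics/s3.png

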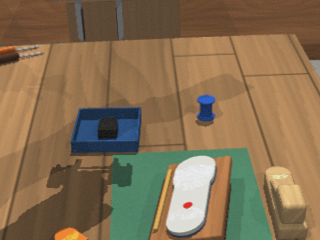

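The heel lies in the tray (crop 108,128), and the red spot shows on the sole (crop 187,205). On the way to the gauge I'll take one close look at the mark.

```bash
python3 -m pendant '[[[-0.615,0.1,-0.04,0,0,0.12,0.5],[-0.615,0.1,-0.04,0,0,0.12,0.5],[-0.615,0.1,-0.04,0,0,0.12,0.5],[-0.615,0.1,-0.04,0,0,0.12,0.5],[-0.615,0.1,-0.04,0,0,0.12,0.5],[-0.615,0.1,-0.04,0,0,0.12,0.5],[-0.615,0.1,-0.04,0,0,0.12,0.5],[-0.615,0.1,-0.04,0,0,0.12,0.5],[-0.73,0.21,0.05,-0.16,0,-0.09,0.5],[-0.73,0.21,0.05,-0.16,0,-0.09,0.5],[-0.73,0.21,0.05,-0.16,0,-0.09,0.5],[-0.73,0.21,0.05,-0.16,0,-0.09,0.5],[-0.73,0.21,0.05,-0.16,0,-0.09,0.5],[-0.73,0.21,0.05,-0.16,0,-0.09,0.5],[-0.73,0.21,0.05,-0.16,0,-0.09,0.5]]]'
python3 - <<'E'
from h import *
c=cal("wrist"); im=manip.read_camera("wrist"); hsv=cv2.cvtColor(im,cv2.COLOR_BGR2HSV)
cv2.imwrite("pics/w4.png",im)
m=cv2.inRange(hsv,(0,120,90),(9,255,255))|cv2.inRange(hsv,(172,120,90),(179,255,255))
F=frame(np.radians(-11.5));cen=np.array([603.4,-19.7,75])
for ct in cv2.findContours(m,0,1)[0]:
    if cv2.contourArea(ct)<60: continue
    (u,v),r=cv2.minEnclosingCircle(ct)
    f=lambda q:F.T@(onplane(c,q,cen,F[:,2])-cen); x,y,w,h=cv2.boundingRect(ct)
    print((u,v),r,f((u,v)),f((x+w,y+h/2))-f((x,y+h/2)),cen+F@f((u,v)))
print(row([428,-325,260],R.from_euler("xyz",[180,0,59.4],degrees=True)))
E
```

```text
time: 7.83
position: [525.1, -61.2, 207.2]
tcp_rot: [166.1, 1.2, 95.0]
ft_force: [-0.5, -0.4, 0.0]
opening: 70.7
gripper_force: 0.0
(353.6400146484375, 234.39999389648438) 9.46420955657959 [-7.42895147e-01 -4.10541411e+01 -6.41986464e-14] [1.60433778e+01 4.71606674e+00 3.19744231e-14] [594.51194487 -59.78690431  74.80772415]
(array([-0.5106, -0.2104, -0.1497,  0.1536, -0.0353,  0.3954]), 'rows>=', np.float64(7.0))
```

```bash
python3 -m pendant '[[[-0.51,-0.21,-0.15,0.154,-0.035,0.395,0.3],[-0.51,-0.21,-0.15,0.154,-0.035,0.395,0.3],[-0.51,-0.21,-0.15,0.154,-0.035,0.395,0.3],[-0.51,-0.21,-0.15,0.154,-0.035,0.395,0.3],[-0.51,-0.21,-0.15,0.154,-0.035,0.395,0.3],[-0.51,-0.21,-0.15,0.154,-0.035,0.395,0.3],[-0.51,-0.21,-0.15,0.154,-0.035,0.395,0.3],[-0.51,-0.21,-0.15,0.154,-0.035,0.395,0.3],[-0.51,-0.21,-0.15,0.154,-0.035,0.395,0.3],[-0.51,-0.21,-0.15,0.154,-0.035,0.395,0.3],[-0.51,-0.21,-0.15,0.154,-0.035,0.395,0.3]]]'
python3 - <<'E'
from h import *
c=cal("wrist"); np.savez("w5.npz",K=c[0],k=c[1],R=c[2],t=c[3]); cv2.imwrite("pics/w5.png",manip.read_camera("wrist"))
c=cal("wrist"); print(proj(c,[429.5,-324.7,156]))
E
```

```text
time: 8.8
position: [428.7, -324.1, 259.6]
tcp_rot: [-180.0, -0.0, 59.6]
ft_force: [-0.5, -0.3, 0.1]
opening: 61.0
gripper_force: 0.0
[314.8458227  243.75109233]
```

View pics/w5.png

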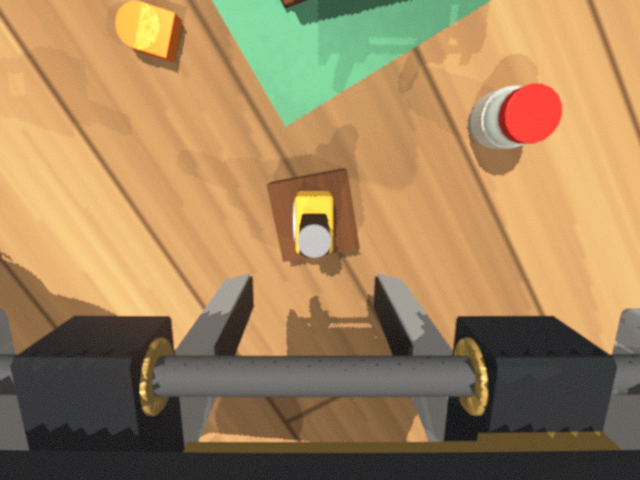

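Wrist view: the grey cap is at (314.5,241) on the gauge handle. The yellow housing (columns 294–333) has its edges parallel to the fingers, so the yaw is right.

Run:
```python
from h import *
c=cal("wrist"); p=onz(c,(314.5,241),156); print(p, 2*490*0)
print(np.linalg.norm(onz(c,(299,241),156)-onz(c,(331,241),156)))
print(row([p[0],p[1],104],R.from_euler("xyz",[180,0,59.6],degrees=True)))
```

```text
[ 430.37098424 -322.6827677   156.        ] 0
24.644992724846745
(array([ 3.800e-03,  1.800e-03,  3.113e-01, -4.000e-04, -2.000e-04,
        0.000e+00]), 'rows>=', np.float64(4.0))
```

```bash
python3 -m pendant '[[[0.003,0.001,0.08,0,0,0,0.2],[0.003,0.001,0.16,0,0,0,0.2],[0.003,0.001,0.23,0,0,0,0.2],[0.003,0.001,0.28,0,0,0,0.2],[0.003,0.001,0.305,0,0,0,0.2],[0.003,0.001,0.311,0,0,0,0.2],[0.003,0.001,0.311,0,0,0,0.2],[0.003,0.001,0.311,0,0,0,-1],[0.003,0.001,0.311,0,0,0,-1],[0.003,0.001,0.311,0,0,0,-1],[0.003,0.001,0.311,0,0,0,-1],[0.003,0.001,0.311,0,0,0,-1],[0.003,0.001,0.311,0,0,0,-1],[0.003,0.001,0.311,0,0,0,-1]]]' 40
```

```text
time: 10.02
position: [429.2, -324.4, 104.7]
tcp_rot: [180.0, -0.0, 59.5]
ft_force: [-0.3, 2.0, 6.9]
opening: 23.7
gripper_force: 40.0
```

```bash
python3 -m pendant '[[[0,0,-0.02,0,0,0,-1],[0,0,-0.06,0,0,0,-1],[0,0,-0.12,0,0,0,-1],[0,0,-0.18,0,0,0,-1],[0,0,-0.24,0,0,0,-1],[0,0,-0.26,0,0,0,-1],[0,0,-0.26,0,0,0,-1]]]'
python3 - <<'E'
from h import *
Rt=R.from_euler("xyz",[165,0,78.5],degrees=True); n=-Rt.as_matrix()[:,2]
print(row(np.array([594.6,-59.9,74.9])+125*n,Rt),n, np.array([594.6,-59.9,74.9])+125*n)
E
```

```text
time: 10.6
position: [429.8, -325.0, 236.5]
tcp_rot: [179.8, -0.1, 59.5]
ft_force: [0.5, 1.2, -2.2]
opening: 23.8
gripper_force: 40.0
(array([ 0.6029, -0.0467,  0.0825, -0.1629,  0.0271, -0.2102]), 'rows>=', np.float64(8.0)) [-0.25362318  0.05160022  0.96592583] [562.89710296 -53.4499727  195.64072829]
```

```bash
python3 -m pendant '[[[0.35,-0.027,0,-0.1,0.01,-0.12,-1],[0.35,-0.027,0,-0.1,0.01,-0.12,-1],[0.35,-0.027,0,-0.1,0.01,-0.12,-1],[0.35,-0.027,0,-0.1,0.01,-0.12,-1],[0.603,-0.047,0.08,-0.163,0.027,-0.21,-1],[0.603,-0.047,0.08,-0.163,0.027,-0.21,-1],[0.603,-0.047,0.08,-0.163,0.027,-0.21,-1],[0.603,-0.047,0.08,-0.163,0.027,-0.21,-1],[0.603,-0.047,0.08,-0.163,0.027,-0.21,-1],[0.603,-0.047,0.08,-0.163,0.027,-0.21,-1],[0.603,-0.047,0.08,-0.163,0.027,-0.21,-1],[0.603,-0.047,0.08,-0.163,0.027,-0.21,-1],[0.603,-0.047,0.08,-0.163,0.027,-0.21,-1]]]'
python3 - <<'E'
from h import *
s=manip.observe(); print(s["position"],s["tcp_rot"],s["ft_force"])
im=manip.read_camera("side"); cv2.imwrite("pics/s6r.png",im); w=manip.read_camera("wrist"); cv2.imwrite("pics/w6r.png",w)
Rt=R.from_euler("xyz",s["tcp_rot"],degrees=True); z=Rt.as_matrix()[:,2]; tip=s["position"]+91.7*z
c=cal("side"); np.savez("w6.npz",tip=tip); u=proj(c,tip); h=proj(c,s["position"]-40*z); print(u,h,proj(c,s["position"]-z*51.3),"mark",proj(c,[594.6,-59.9,74.9]))
x,y=u.astype(int); a=cv2.resize(im[y-85:y+30,x-70:x+75],None,fx=4,fy=4,interpolation=cv2.INTER_CUBIC); print("off",x-70,y-85)
cw=cal("wrist"); uw=proj(cw,tip); print("wrist tip",uw,"cap",proj(cw,s["position"]-51.3*z),"mark",proj(cw,[594.6,-59.9,74.9]))
cv2.imwrite("pics/s6.png",a);
E
```

```text
time: 11.68
position: [561.2, -54.0, 194.2]
tcp_rot: [165.2, 0.0, 78.4]
ft_force: [-0.1, -0.1, -1.4]
opening: 24.0
gripper_force: 40.0
[561.18844642 -54.04869493 194.16042747] [1.65227556e+02 1.23986889e-02 7.83634427e+01] [-0.10261351 -0.06134252 -1.36569351]
[341.38001554 250.38292361] [320.17942895 187.30876024] [318.22393463 181.49219335] mark [347.5043434  264.05998421]
off 271 165
wrist tip [313.10690269 247.77822313] cap [313.15227406 342.57911372] mark [315.98492237 236.89044765]
```

View pics/s6.png

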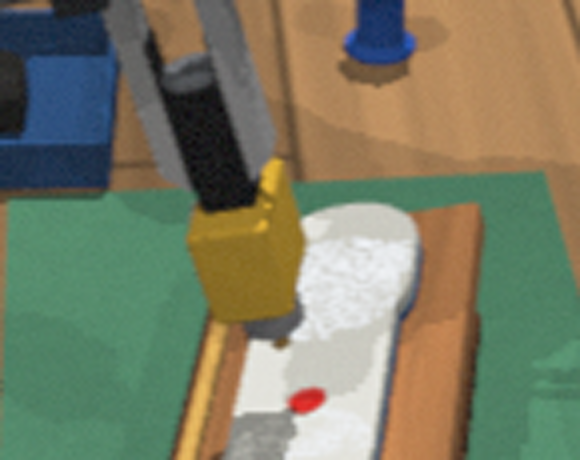

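View pics/w6r.png

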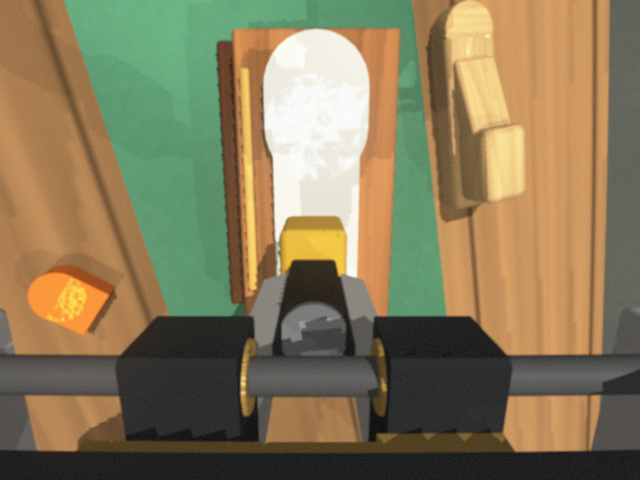

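Side crop: the brass tip at (281,343) and the red mark at (307,400) are both within 1 px of prediction. The gauge is in line with the tool. In the wrist view the cap is at about (314,337), so the gauge sits 1–2 mm along tool +x.

Run:
```python
from h import *
Rt=R.from_euler("xyz",[165,0,78.5],degrees=True); M=Rt.as_matrix(); n=-M[:,2]
print(row(np.array([594.6,-59.9,74.9])+97*n-1*M[:,0],Rt))
```

```text
(array([-0.0009,  0.0033,  0.0544, -0.0022,  0.0001, -0.0013]), 'rows>=', np.float64(1.0))
```

```bash
python3 -m pendant '[[[-0.001,0.003,0.02,-0.002,0,-0.001,-1],[-0.001,0.003,0.035,-0.002,0,-0.001,-1],[-0.001,0.003,0.048,-0.002,0,-0.001,-1],[-0.001,0.003,0.054,-0.002,0,-0.001,-1],[-0.001,0.003,0.054,-0.002,0,-0.001,-1],[-0.001,0.003,0.054,-0.002,0,-0.001,-1],[-0.001,0.003,0.054,-0.002,0,-0.001,-1],[-0.001,0.003,0.054,-0.002,0,-0.001,-1]]]'
python3 - <<'E'
from h import *
Rt=R.from_euler("xyz",[165,0,78.5],degrees=True); M=Rt.as_matrix(); n=-M[:,2]; s=manip.observe()
print(M.T@(s["position"]-np.array([594.6,-59.9,74.9])), s["tcp_rot"], "n-force",s["ft_force"]@n)
im=manip.read_camera("side"); a=cv2.resize(im[200:290,300:400],None,fx=6,fy=6,interpolation=cv2.INTER_CUBIC); 
c=cal("side"); print((proj(c,s["position"]+91.7*M[:,2]+M[:,0])-[300,200])*6,(proj(c,[594.6,-59.9,74.9])-[300,200])*6)
cv2.imwrite("pics/s7.png",a)
E
```

```text
time: 12.45
position: [570.0, -54.9, 169.0]
tcp_rot: [165.0, 0.0, 78.6]
ft_force: [0.2, 0.8, -2.8]
opening: 23.9
gripper_force: 40.0
[-2.25543312e-02  1.61477055e-01 -9.73866416e+01] [1.64998862e+02 1.88533576e-02 7.85526787e+01] n-force -2.698328929224978
[280.92528409 367.42986281] [285.02606038 384.35990524]
```

View pics/s7.png

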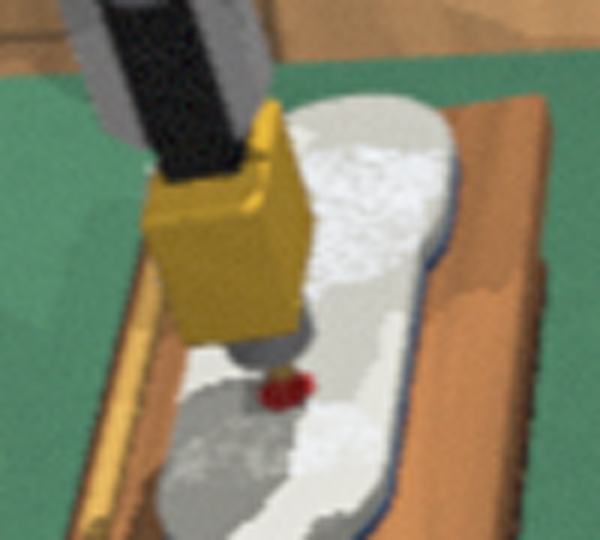

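Side crop: the tip at (281,374) is just above the mark's centre at (287,390). I'll press now, in small steps, watching the force.

```bash
python3 -m pendant '[[[0,0,0.005,0,0,0,-1],[0,0,0.01,0,0,0,-1],[0,0,0.014,0,0,0,-1],[0,0,0.016,0,0,0,-1],[0,0,0.016,0,0,0,-1],[0,0,0.016,0,0,0,-1],[0,0,0.016,0,0,0,-1]]]'
cat > f.py <<'E'
from h import *
Rt=R.from_euler("xyz",[165,0,78.5],degrees=True); M=Rt.as_matrix(); n=-M[:,2]; f=[]
for i in range(6):
    im=manip.read_camera("side"); s=manip.observe(); f.append(s["ft_force"]@n)
print(M.T@(s["position"]-np.array([594.6,-59.9,74.9])), s["tcp_rot"], "n-force",np.mean(f),np.std(f))
cv2.imwrite("pics/s8.png",cv2.resize(im[200:290,300:400],None,fx=6,fy=6,interpolation=cv2.INTER_CUBIC))
E
python3 f.py
```

```text
time: 13.08
position: [571.9, -55.4, 160.9]
tcp_rot: [165.0, 0.0, 78.6]
ft_force: [-0.5, 0.7, -0.9]
opening: 23.6
gripper_force: 40.0
[-8.18795645e-02 -6.74075821e-02 -8.90994914e+01] [1.65023046e+02 3.94950265e-02 7.85565580e+01] n-force -0.6666837231366712 0.5513745109415777
```

```bash
python3 -m pendant '[[[0,0,0.002,0,0,0,-1],[0,0,0.004,0,0,0,-1],[0,0,0.006,0,0,0,-1],[0,0,0.006,0,0,0,-1],[0,0,0.006,0,0,0,-1],[0,0,0.006,0,0,0,-1]]]'; python3 f.py
```

```text
time: 13.88
position: [572.7, -55.6, 158.0]
tcp_rot: [165.0, 0.0, 78.5]
ft_force: [-1.4, 1.5, -0.2]
opening: 23.9
gripper_force: 40.0
[-8.71154061e-02 -2.75761190e-02 -8.60899607e+01] [1.65020281e+02 4.06281357e-02 7.85533450e+01] n-force 0.8136011763396326 0.3500513013018627
```

View pics/s8.png

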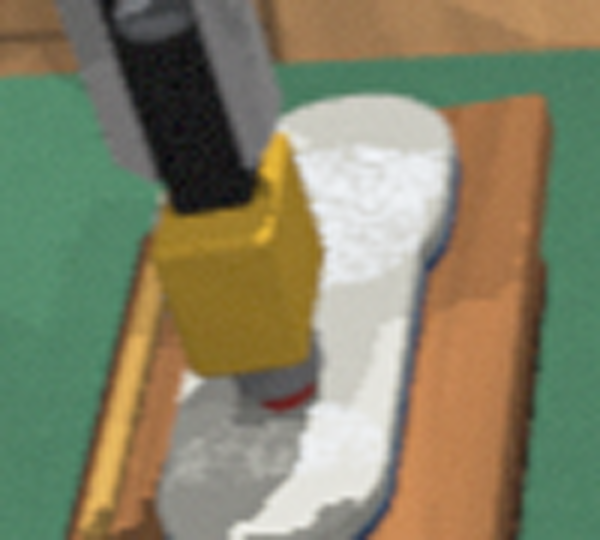

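The gauge's foot stands just above the red mark, which is partly hidden at (290,400). The push is about 3.1 N and the geometry gives about 5.6 mm, so the plunger is half-way in.

```bash
python3 -c "
from station import manip
print(manip.sign_off())"
```

```text
the job is handed in; nothing more can be done
None
```

I handed the job in with the heel block lying in the blue tray and the gauge held square on the red spot, its plunger about half-way in by estimate (about 3 N, 5.6–6.2 mm); no verdict came back.

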